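# Close the draught shield and start the balance's two-key calibration

### The arm

A 6-joint arm with a two-finger parallel gripper is mounted at the origin on the work surface. World frame = base frame: x ahead of the robot, y to its left, z up, the work surface at z = 0. Lengths are in mm, angles in rad, forces in N, time in s.
With the tool pointing down it reaches from about 350 to 775 mm from the base axis. Payload 7.3 kg.
Tool frame: the origin (TCP) lies at the very end of the fingers, on their centre line; the grasp point (between the pads) lies 19 mm behind it; z points along the fingers, y is the line along which they close (so a half turn about z gives the same grasp; the last joint's range is limited). The gripper opens to 92 mm and grips with 3 to 60 N. Pads are 19 mm wide; open, the fingers measure 130 mm over their backs; the gripper's body (75 mm by 190 mm) begins 47 mm behind the grasp point.
Start: joints at [-1.398, 0.342, 1.524, -0, 1.275, -0.146], TCP at [164.572, -498.561, 201.141] pointing down, gripper open.
Joint ranges: [-2.53, 2.53], [-0.77, 2.02], [0.04, 2.7], [-1, 4.14], [0.28, 2.66], [-3.11, 3.11]. Speed limits (rad/s): [2.57, 2.57, 3.14, 3.14, 3.14, 3.14].

### API

Orientations are given as [roll, pitch, yaw] about the fixed x, y, z axes, in that order (R = Rz(yaw) Ry(pitch) Rx(roll)).
In Python, from plant import bot gives the robot as it stands.
- The arm moves only by the tool send_rows, never from a script. Its argument "rows" is a list of rows, each an object of numbers: "x", "y", "z": the shift along the tool's x, y, z in units of 0.2 m (1.0 is 0.2 m); "ax", "ay", "az": the turn, a rotation vector about the tool's x, y, z in units of 60 degrees (1.0 is 60 degrees); "jaw": the opening, from -1 (shut) to 1 (fully open), so that 0 is half open. In form: [{"x": .., "y": .., "z": .., "ax": .., "ay": .., "az": .., "jaw": ..}, ...]. A call has exactly 10 rows; each row is the pose to reach, as a shift and turn from the pose commanded when the call began, along the tool's axes at that moment; what a row does not reach only later rows make up. A row lasts 1/8 s, in which the tool goes at most 62.5 mm and 10.7 degrees, less where a joint would pass 70% of its speed; a pose out of reach is approached as far as the arm can. A call with a number of a shift or a turn outside -1 to 1 is refused whole. A call with a gripper value outside its range is refused whole. The fingers move at their own pace and stop on an object; the grip force is fixed at half the most. Time passes only in rows, so rows that repeat a pose let the fingers close, or fill a call up. It gives the time, the measured TCP pose, the force, the opening and the grip force at its end, in the units of the state.
- bot.get_obs(): the state, without advancing time (a new reading comes with each control period).
- bot.capture(name): name is "scene" or "top"; returns (picture, depth): 384x512x3 uint8, red, green, blue; 384x512 float32, mm along the optical axis (not along the pixel's ray), 0 where there is no reading.
- bot.camera_model(name): a dict with "vertical_fov" (degrees; the focal length in pixels is half the picture's height over the tangent of half this angle, whatever the lens; pixels are square), "cx", "cy" (the principal point, pixels), "k1" (the pictures are not rectified: a ray, as slopes to the right and down, at radius r is drawn at 1 + k1 r^2 times it, then the intrinsics apply), "R" (3x3) and "t" (3): a world point X has camera coordinates R X + t. Camera axes: x right, y down, z forward; pixel columns grow to the right and rows downward; lengths in mm; the calibration is good to about 2 mm. A picture is of the moment at which its call begins. camera_model takes no time and is no camera call.
- bot.close_job(): hands the job in; it is judged then, once.
The state is a dict: "time": time; "joint_positions": joint angles; "dq": joint speeds; "tau": joint torques, N m; "tool_pos": TCP position; "tcp_rot": TCP orientation; "contact_force": force on the tool from outside, world axes, zero at the start; "moment": the same for the moment, N m; "grip_width": finger opening in mm; "finger_force": force on a finger pad.
Only numpy, scipy, OpenCV 4.12 (cv2) and the standard library are available. Lean on these libraries where they do the work, as an engineer would, in place of code of your own. Each camera call takes 0.05 s, during which the arm holds its last target. There are 200 camera calls.

### The job

On the perfume bench, push the balance's sliding draught-shield lid fully shut by its upright tab. Then press the two round keys fully down together, one fingertip on each, hold them down for at least two seconds and let go, without pressing the oblong key between them and without pressing any key before the lid is shut. Only push and press; leave the glassware and bottles standing where they are.

Things in the scene. Friction and masses are not known exactly. Their poses are not given: they have to be found in the camera images.
- balance: white balance, 250 mm deep (its x), 200 mm wide (its y), deck 55 mm high, fixed. Origin: centre of its underside; z up, x from its keys to its shield, y left. Keys in a row along y at x = -95 mm (round +32, oblong 0, round -32). Display bar 6 mm high at x = -62 to -38. Low glass shield x = -30 to 115, y = -80 to 80, 95 mm above the bench.
- key_left_top (a point): round aluminium key, 24 mm diameter, the left of the two round keys (balance's +y side). The point is the centre of its flat top face, 65 mm above the bench when up. Moves straight down with the key.
- key_right_top (a point): round aluminium key, 24 mm diameter, the right of the two round keys (balance's -y side). The point is the centre of its flat top face, 65 mm above the bench when up. Moves straight down with the key.
- key_left (a joint): travel of the left round key in m: 0 up, 0.006 fully down. Spring return: 1.5 N to start, 4 N fully down, each key. Counts as down beyond 0.004.
- key_right (a joint): travel of the right round key, as key_left.
- tare (a joint): travel of the oblong key (22 mm along the balance's y, 14 mm along x, same height and spring as the round keys): 0 up, 0.006 down. To be left alone.
- lid (a joint): opening of the sliding lid in m: 0 fully shut, up to 0.08 open. Opens along the balance's +y, shuts along -y against a hard stop at 0. Friction about 1.2 N; stays where it is left.
- lid_tab (a point): centre of the top edge of the upright black tab on the lid: 44 mm along the balance's x, 10 mm thick along its y, 25 mm high above the lid's top (lid top 103 mm, tab top 128 mm above the bench). Moves with the lid; at balance x = 42.5 mm, y = lid opening. The lid is a frame 156 by 165 mm with a clear pane.
- bottle: amber glass bottle with black cap, 46 mm diameter, 100 mm tall, loose; origin centre of underside. Bystander beside the balance.
- beaker: small glass beaker, 54 mm diameter, 60 mm tall, loose; origin centre of underside. Bystander beside the balance.
- cylinder: graduated measuring cylinder, foot 60 mm diameter, tube 29 mm, 165 mm tall, loose; origin centre of underside. Bystander behind the balance.
- jar: amber jar with metal lid, 50 mm diameter, 60 mm tall, loose; origin centre of underside. Bystander behind the balance.

How it is judged:
By the outcome, as a careful person would: the job done as asked, in the order asked, and still so for the second after the job is handed in, with the robot touching nothing.
It also fails if it takes over 48 s, if anything falls off the work surface, if the arm or the gripper's body presses on something with over 40 N, if the wrist force passes 120 N, or if a joint passes its speed limit or range.

## Working session

There is one attempt and no reset: what is moved stays moved. The work goes in short steps, Python scripts to look and compute and a tool call to move; the robot and the scene stay as the last step left them, time stands still between calls to the robot, and variables do not carry over. Pictures are saved under pics/ and viewed, at most 12 in all, crops included, and the job is handed in when it is done.

Besides the shell and the picture viewer there is one more tool, called after "Emit:" in YAML: its name, and indented under it one key for each argument. send_rows: Moves the arm, as the interface text tells. Its arguments: {"type":"object","properties":{"rows":{"type":"array","items":{"type":"object","properties":{"x":{"type":"number","minimum":-1,"maximum":1},"y":{"type":"number","minimum":-1,"maximum":1},"z":{"type":"number","minimum":-1,"maximum":1},"ax":{"type":"number","minimum":-1,"maximum":1},"ay":{"type":"number","minimum":-1,"maximum":1},"az":{"type":"number","minimum":-1,"maximum":1},"jaw":{"type":"number"}}}}},"required":["rows"]}

```bash
mkdir -p pics; ls
cat > h.py <<'E'
import numpy as np, cv2
from plant import bot
def K(m):
    f=192/np.tan(np.radians(m["vertical_fov"])/2); return f
def rays(m,uv):
    uv=np.atleast_2d(np.array(uv,float)); f=K(m)
    d=(uv-[m["cx"],m["cy"]])/f; p=d.copy()
    for _ in range(20): p=d/(1+m["k1"]*(p**2).sum(1,keepdims=True))
    return np.c_[p,np.ones(len(p))]
def plane(m,uv,z):
    R=np.array(m["R"]);t=np.array(m["t"]); D=rays(m,uv)@R; C=-R.T@t
    return C+D*((z-C[2])/D[:,2])[:,None]
def deproj(m,uv,dep):
    R=np.array(m["R"]);t=np.array(m["t"]); return (rays(m,uv)*np.array(dep).reshape(-1,1)-t)@R
def proj(m,X):
    R=np.array(m["R"]);t=np.array(m["t"]); c=np.atleast_2d(X)@R.T+t; p=c[:,:2]/c[:,2:]
    return p*(1+m["k1"]*(p**2).sum(1,keepdims=True))*K(m)+[m["cx"],m["cy"]]
E
python3 - <<'E'
from h import *
for n in("scene","top"):
    p,d=bot.capture(n); cv2.imwrite(f"pics/{n}0.png",p[...,::-1]); np.savez(f"{n}0.npz",p=p,d=d)
    m=bot.camera_model(n); print(n,{k:np.round(v,3).tolist() for k,v in m.items()})
print(bot.get_obs())
E
```

```text
pics
scene {'vertical_fov': 44.478, 'cx': 252.504, 'cy': 194.844, 'k1': -0.128, 'R': [[-0.336, 0.942, -0.007], [0.723, 0.253, -0.643], [-0.604, -0.221, -0.766]], 't': [164.81, -357.441, 1717.834]}
top {'vertical_fov': 44.507, 'cx': 255.704, 'cy': 189.529, 'k1': -0.183, 'R': [[0.029, -1.0, 0.011], [-0.984, -0.03, -0.176], [0.176, -0.006, -0.984]], 't': [4.242, 581.916, 986.937]}
{'time': 0.1, 'joint_positions': array([-1.39799022e+00,  3.42639473e-01,  1.52489499e+00,  4.06592757e-06,
        1.27541194e+00, -1.45980194e-01]), 'dq': array([ 0.00057421, -0.00117252, -0.00363511, -0.00059461, -0.0011848 ,
       -0.00061788]), 'tau': array([ 1.54604379e-03, -4.32004488e+01, -2.44694155e+01,  7.18600536e-02,
        5.26015169e-02, -5.27186035e-05]), 'tool_pos': array([ 164.50717996, -498.15075243,  200.53078407]), 'tcp_rot': array([-3.14025387e+00, -2.00765322e-04,  3.18784985e-01]), 'contact_force': array([-0.07124199, -0.74004416,  0.74838316]), 'moment': array([ 0.01402741, -0.04076195, -0.01389392]), 'finger_force': 0.0, 'grip_width': 91.67748701129221}
```

View pics/top0.png

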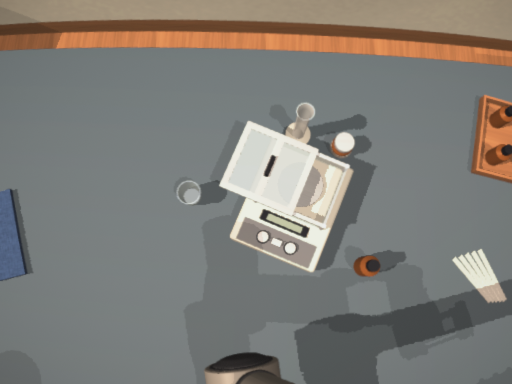

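View pics/scene0.png

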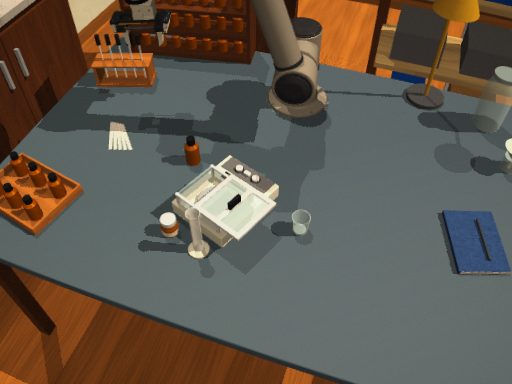

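The top view shows the lid tab at about (270,166), the round keys at (263,237) and (290,248), and the tare key at (276,242). The beaker is at (189,193), the bottle at (367,266), the cylinder at (300,125) and the jar at (343,145).

```bash
cat > meas.py <<'E'
from h import *
import sys
def blob(mask,seed,r):
    m=np.zeros_like(mask,np.uint8); m[seed[1]-r:seed[1]+r+1,seed[0]-r:seed[0]+r+1]=mask[seed[1]-r:seed[1]+r+1,seed[0]-r:seed[0]+r+1]
    n,l,s,c=cv2.connectedComponentsWithStats(m); i=1+np.argmax(s[1:,4]); return c[i],s[i],l==i
if __name__=="__main__":
    z=np.load("top0.npz");p,d=z["p"],z["d"];m=bot.camera_model("top");g=p.min(2).astype(int);M=p.max(2)
    for n,s in(("kl",(263,237)),("tare",(277,242)),("kr",(290,248))):
        c,st,_=blob(g>150,s,9); print(n,c,st,plane(m,c,65)[0].round(1))
    c,st,mk=blob(M<45,(270,166),16); print("tab",c,st)
    ys,xs=np.nonzero(mk); print("tab depth",np.percentile(d[mk],[5,25,50,75,95]))
    print(deproj(m,c,np.percentile(d[mk],20)), plane(m,c,128))
    X=deproj(m,np.c_[xs,ys],d[mk]); print("tab z",np.percentile(X[:,2],[5,50,95]), np.median(X[X[:,2]>118],0), (X[:,2]>118).sum())
    # deck: points by depth at height ~55
    u,v=np.meshgrid(np.arange(200,380),np.arange(90,290));P=deproj(m,np.c_[u.ravel(),v.ravel()],d[90:290,200:380].ravel())
    for lo,hi in((50,60),(62,68),(92,98),(100,106),(110,135)):
        q=P[(P[:,2]>lo)&(P[:,2]<hi)]; print(lo,hi,len(q),q[:,2].mean().round(1),cv2.minAreaRect(q[:,:2].astype(np.float32)))
    c0=[(c[0],c[1]) for c in []]
    cv2.imwrite("pics/crop0.png",cv2.resize(p[90:290,180:390,::-1],None,fx=2.8,fy=2.8,interpolation=cv2.INTER_CUBIC))
E
python3 meas.py
```

```text
kl [262.5        236.27272727] [258 231  10  11  88] [477.5   4.   65. ]
tare [276.05882353 242.05882353] [271 238  11   9  68] [465.9 -25.4  65. ]
kr [289.95698925 247.8172043 ] [285 243  11  11  93] [454.3 -55.6  65. ]
tab [266.  174.5] [266 174   1   2   2]
tab depth [968.60133362 969.40071106 970.39993286 971.39915466 972.1985321 ]
[[600.47214778   1.55458061 125.55158247]] [[599.95055749   1.62116535 128.        ]]
tab z [122.45422298 124.37799149 126.30176001] [600.72000324   1.52260736 124.37799149] 2
50 60 5120 55.2 ((563.2608642578125, -42.096160888671875), (372.5243835449219, 318.1764831542969), 87.79403686523438)
62 68 897 65.3 ((568.0462646484375, -144.652587890625), (270.8221130371094, 289.4953918457031), 74.85869598388672)
92 98 693 95.8 ((595.036376953125, -110.8599853515625), (394.8876647949219, 226.38487243652344), 62.00729751586914)
100 106 4148 102.2 ((594.1646728515625, -111.52304077148438), (396.4924621582031, 222.98388671875), 62.0661735534668)
110 135 202 124.7 ((671.3929443359375, -35.79994583129883), (25.87333869934082, 160.5843505859375), 54.492801666259766)
```

View pics/crop0.png

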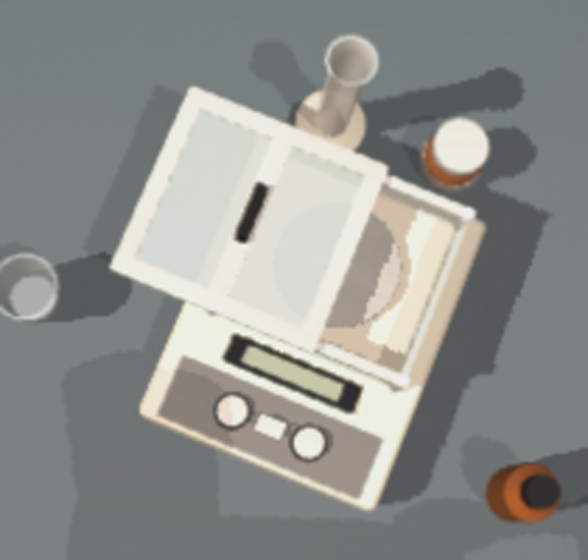

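The crop confirms the layout: the lid is half open with its tab at crop (252,212), and the keys lie on one line. I'll compute the frame, check it against the scene camera and work out the bystander positions.

```bash
cat > m2.py <<'E'
from meas import *
z=np.load("top0.npz");p,d=z["p"],z["d"];m=bot.camera_model("top");M=p.max(2)
c,st,mk=blob(M<75,(270,166),14); print("tab",c,st); tab=plane(m,c,122)[0]
kl,kr=np.array([477.5,4.0]),np.array([454.3,-55.6])
ey=(kl-kr)/np.linalg.norm(kl-kr); ex=np.array([ey[1],-ey[0]]); O=(kl+kr)/2+95*ex
print("yaw",np.arctan2(ex[1],ex[0]),"O",O)
print("tab",tab,"bal",(tab[:2]-O)@ex,(tab[:2]-O)@ey)
for n,uv,h in(("bottle",(372,266),100),("beaker",(189,186),60),("cyl",(305,111),165),("jar",(344,142),60)):
    X=plane(m,uv,h)[0]; print(n,X.round(),"bal",((X[:2]-O)@ex).round(),((X[:2]-O)@ey).round())
z=np.load("scene0.npz");ps=z["p"];ms=bot.camera_model("scene")
c,st,_=blob(ps.max(2)<60,(234,202),12);X=plane(ms,c,118)[0];print("scene tab",c,st,X,(X[:2]-O)@ex,(X[:2]-O)@ey)
for s in((240,169),(255,178)):
    c,st,_=blob(ps.min(2)>140,s,6);X=plane(ms,c,64)[0];print("scene key",c,st,X,(X[:2]-O)@ex,(X[:2]-O)@ey)
# edges of lid top frame in balance frame from depth
u,v=np.meshgrid(np.arange(200,380),np.arange(90,290));P=deproj(m,np.c_[u.ravel(),v.ravel()],d[90:290,200:380].ravel())
B=np.c_[(P[:,:2]-O)@ex,(P[:,:2]-O)@ey,P[:,2]]
q=B[(abs(B[:,2]-102.5)<4)&(abs(B[:,0]-42)<60)&(abs(B[:,1])<190)];print("lid y",np.percentile(q[:,1],[1,99]))
E
python3 m2.py
```

```text
tab [269.52054795 165.68493151] [265 156  10  20  73]
yaw -0.3712151229982334 O [554.42928877 -60.26106543]
tab [620.21155404  -5.41175006 122.        ] bal 41.40517170995823 74.97576659106983
bottle [ 418. -226.  100.] bal -67.0 -204.0
beaker [583. 169.  60.] bal -56.0 224.0
cyl [727. -74. 165.] bal 166.0 50.0
jar [ 695. -175.   60.] bal 173.0 -56.0
scene tab [233.9009901  201.75247525] [228 195  13  15 101] [625.84125086  -3.5655741  118.        ] 45.981717657623015 78.738356014914
scene key [239.05263158 167.34210526] [236 164   7   7  38] [456.34720136 -54.56298084  64.        ] -93.46841583639923 -30.26911426558657
scene key [255.13157895 177.5       ] [252 175   7   6  38] [479.14721255   4.52346664  64.        ] -93.65487013382962 33.06345255844645
lid y [ -4.98324329 157.21638624]
```

Emit:
send_rows:
  rows:
    - {"x": 0.1, "y": -0.06, "jaw": -1}
    - {"x": 0.25, "y": -0.15, "jaw": -1}
    - {"x": 0.4, "y": -0.24, "jaw": -1}
    - {"x": 0.55, "y": -0.33, "jaw": -1}
    - {"x": 0.7, "y": -0.42, "jaw": -1}
    - {"x": 0.8, "y": -0.48, "jaw": -1}
    - {"x": 0.9, "y": -0.54, "jaw": -1}
    - {"x": 1.0, "y": -0.6, "jaw": -1}
    - {"x": 1.0, "y": -0.6, "jaw": -1}
    - {"x": 1.0, "y": -0.6, "jaw": -1}

```text
schema error: expected keys x, y, z, ax, ay, az, jaw
```

Emit:
send_rows:
  rows:
    - {"x": 0.1, "y": -0.06, "jaw": -1}
    - {"x": 0.25, "y": -0.15, "jaw": -1}
    - {"x": 0.4, "y": -0.24, "jaw": -1}
    - {"x": 0.55, "y": -0.33, "jaw": -1}
    - {"x": 0.7, "y": -0.42, "jaw": -1}
    - {"x": 0.8, "y": -0.48, "jaw": -1}
    - {"x": 0.9, "y": -0.54, "jaw": -1}
    - {"x": 1.0, "y": -0.6, "jaw": -1}
    - {"x": 1.0, "y": -0.6, "jaw": -1}
    - {"x": 1.0, "y": -0.6, "jaw": -1}

```text
schema error: expected keys x, y, z, ax, ay, az, jaw
```

Emit:
send_rows:
  rows:
    - {"x": 0.1, "y": -0.06, "az": 0.05, "jaw": -1}
    - {"x": 0.25, "y": -0.15, "az": 0.14, "jaw": -1}
    - {"x": 0.4, "y": -0.24, "az": 0.23, "jaw": -1}
    - {"x": 0.55, "y": -0.33, "az": 0.32, "jaw": -1}
    - {"x": 0.7, "y": -0.42, "az": 0.41, "jaw": -1}
    - {"x": 0.8, "y": -0.48, "az": 0.5, "jaw": -1}
    - {"x": 0.9, "y": -0.54, "az": 0.6, "jaw": -1}
    - {"x": 1.0, "y": -0.6, "az": 0.659, "jaw": -1}
    - {"x": 1.0, "y": -0.6, "az": 0.659, "jaw": -1}
    - {"x": 1.0, "y": -0.6, "az": 0.659, "jaw": -1}

```text
schema error: expected keys x, y, z, ax, ay, az, jaw
```

Emit:
send_rows:
  rows:
    - {"x": 0.1, "y": -0.06, "z": 0, "ax": 0, "ay": 0, "az": 0, "jaw": -1}
    - {"x": 0.25, "y": -0.15, "z": 0, "ax": 0, "ay": 0, "az": 0, "jaw": -1}
    - {"x": 0.4, "y": -0.24, "z": 0, "ax": 0, "ay": 0, "az": 0, "jaw": -1}
    - {"x": 0.55, "y": -0.33, "z": 0, "ax": 0, "ay": 0, "az": 0, "jaw": -1}
    - {"x": 0.7, "y": -0.42, "z": 0, "ax": 0, "ay": 0, "az": 0, "jaw": -1}
    - {"x": 0.8, "y": -0.48, "z": 0, "ax": 0, "ay": 0, "az": 0, "jaw": -1}
    - {"x": 0.9, "y": -0.54, "z": 0, "ax": 0, "ay": 0, "az": 0, "jaw": -1}
    - {"x": 1.0, "y": -0.6, "z": 0, "ax": 0, "ay": 0, "az": 0, "jaw": -1}
    - {"x": 1.0, "y": -0.6, "z": 0, "ax": 0, "ay": 0, "az": 0, "jaw": -1}
    - {"x": 1.0, "y": -0.6, "z": 0, "ax": 0, "ay": 0, "az": 0, "jaw": -1}

```text
time: 1.35
tool_pos: [316.8, -321.7, 201.1]
tcp_rot: [3.141, 0.0, 0.32]
contact_force: [-0.1, -0.4, 0.3]
grip_width: 0.9
finger_force: 0.0
```

Emit:
send_rows:
  rows:
    - {"x": 0.1, "y": -0.06, "z": 0, "ax": 0, "ay": 0, "az": 0, "jaw": -1}
    - {"x": 0.25, "y": -0.15, "z": 0, "ax": 0, "ay": 0, "az": 0, "jaw": -1}
    - {"x": 0.4, "y": -0.24, "z": 0, "ax": 0, "ay": 0, "az": 0, "jaw": -1}
    - {"x": 0.55, "y": -0.33, "z": 0, "ax": 0, "ay": 0, "az": 0, "jaw": -1}
    - {"x": 0.7, "y": -0.42, "z": 0, "ax": 0, "ay": 0, "az": 0, "jaw": -1}
    - {"x": 0.8, "y": -0.48, "z": 0, "ax": 0, "ay": 0, "az": 0, "jaw": -1}
    - {"x": 0.9, "y": -0.54, "z": 0, "ax": 0, "ay": 0, "az": 0, "jaw": -1}
    - {"x": 1.0, "y": -0.6, "z": 0, "ax": 0, "ay": 0, "az": 0, "jaw": -1}
    - {"x": 1.0, "y": -0.6, "z": 0, "ax": 0, "ay": 0, "az": 0, "jaw": -1}
    - {"x": 1.0, "y": -0.6, "z": 0, "ax": 0, "ay": 0, "az": 0, "jaw": -1}

```text
time: 2.6
tool_pos: [468.7, -146.0, 201.0]
tcp_rot: [3.142, 0.001, 0.318]
contact_force: [0.2, -0.3, -0.0]
grip_width: 0.1
finger_force: 0.0
```

Emit:
send_rows:
  rows:
    - {"x": 0.1, "y": -0.06, "z": 0, "ax": 0, "ay": 0, "az": 0.05, "jaw": -1}
    - {"x": 0.25, "y": -0.15, "z": 0, "ax": 0, "ay": 0, "az": 0.14, "jaw": -1}
    - {"x": 0.4, "y": -0.24, "z": 0, "ax": 0, "ay": 0, "az": 0.23, "jaw": -1}
    - {"x": 0.55, "y": -0.33, "z": 0, "ax": 0, "ay": 0, "az": 0.32, "jaw": -1}
    - {"x": 0.7, "y": -0.42, "z": 0, "ax": 0, "ay": 0, "az": 0.41, "jaw": -1}
    - {"x": 0.8, "y": -0.48, "z": 0, "ax": 0, "ay": 0, "az": 0.5, "jaw": -1}
    - {"x": 0.9, "y": -0.54, "z": 0, "ax": 0, "ay": 0, "az": 0.6, "jaw": -1}
    - {"x": 1.0, "y": -0.6, "z": 0, "ax": 0, "ay": 0, "az": 0.66, "jaw": -1}
    - {"x": 1.0, "y": -0.6, "z": 0, "ax": 0, "ay": 0, "az": 0.66, "jaw": -1}
    - {"x": 1.0, "y": -0.6, "z": 0, "ax": 0, "ay": 0, "az": 0.66, "jaw": -1}

```text
time: 3.85
tool_pos: [621.0, 30.1, 200.9]
tcp_rot: [3.141, 0.001, -0.372]
contact_force: [0.4, 1.5, -0.5]
grip_width: 0.1
finger_force: 0.0
```

Emit:
send_rows:
  rows:
    - {"x": 0.066, "y": -0.04, "z": 0, "ax": 0, "ay": 0, "az": 0, "jaw": -1}
    - {"x": 0.066, "y": -0.04, "z": 0.1, "ax": 0, "ay": 0, "az": 0, "jaw": -1}
    - {"x": 0.066, "y": -0.04, "z": 0.2, "ax": 0, "ay": 0, "az": 0, "jaw": -1}
    - {"x": 0.066, "y": -0.04, "z": 0.28, "ax": 0, "ay": 0, "az": 0, "jaw": -1}
    - {"x": 0.066, "y": -0.04, "z": 0.35, "ax": 0, "ay": 0, "az": 0, "jaw": -1}
    - {"x": 0.066, "y": -0.04, "z": 0.4, "ax": 0, "ay": 0, "az": 0, "jaw": -1}
    - {"x": 0.066, "y": -0.04, "z": 0.43, "ax": 0, "ay": 0, "az": 0, "jaw": -1}
    - {"x": 0.066, "y": -0.04, "z": 0.445, "ax": 0, "ay": 0, "az": 0, "jaw": -1}
    - {"x": 0.066, "y": -0.04, "z": 0.445, "ax": 0, "ay": 0, "az": 0, "jaw": -1}
    - {"x": 0.066, "y": -0.04, "z": 0.445, "ax": 0, "ay": 0, "az": 0, "jaw": -1}

```text
time: 5.1
tool_pos: [637.0, 34.0, 112.6]
tcp_rot: [-3.141, -0.001, -0.372]
contact_force: [0.6, -0.3, 0.5]
grip_width: 0.3
finger_force: 0.0
```

Run:
```python
from h import *
p,d=bot.capture("scene"); cv2.imwrite("pics/scene1.png",cv2.resize(p[130:280,140:320,::-1],None,fx=4,fy=4,interpolation=cv2.INTER_CUBIC))
o=bot.get_obs();print(o["tool_pos"],o["contact_force"])
```

```text
[636.98519261  34.0305035  112.55581907] [ 0.25692532 -0.56247237  0.2371225 ]
```

View pics/scene1.png

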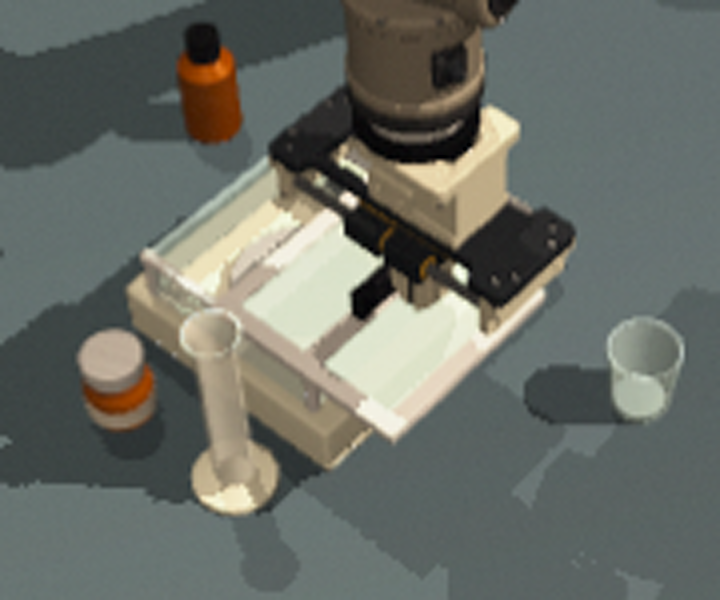

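The fingers stand just on the +y side of the tab (tab at crop (370,290), fingers at (425,290)), clear of everything else. Now I'll push the lid.

Emit:
send_rows:
  rows:
    - {"x": 0, "y": 0.03, "z": 0, "ax": 0, "ay": 0, "az": 0, "jaw": -1}
    - {"x": 0, "y": 0.06, "z": 0, "ax": 0, "ay": 0, "az": 0, "jaw": -1}
    - {"x": 0, "y": 0.09, "z": 0, "ax": 0, "ay": 0, "az": 0, "jaw": -1}
    - {"x": 0, "y": 0.13, "z": 0, "ax": 0, "ay": 0, "az": 0, "jaw": -1}
    - {"x": 0, "y": 0.18, "z": 0, "ax": 0, "ay": 0, "az": 0, "jaw": -1}
    - {"x": 0, "y": 0.23, "z": 0, "ax": 0, "ay": 0, "az": 0, "jaw": -1}
    - {"x": 0, "y": 0.28, "z": 0, "ax": 0, "ay": 0, "az": 0, "jaw": -1}
    - {"x": 0, "y": 0.33, "z": 0, "ax": 0, "ay": 0, "az": 0, "jaw": -1}
    - {"x": 0, "y": 0.37, "z": 0, "ax": 0, "ay": 0, "az": 0, "jaw": -1}
    - {"x": 0, "y": 0.4, "z": 0, "ax": 0, "ay": 0, "az": 0, "jaw": -1}

```text
time: 6.4
tool_pos: [607.4, -41.0, 112.1]
tcp_rot: [3.141, -0.0, -0.373]
contact_force: [0.6, 0.2, -0.1]
grip_width: 0.2
finger_force: 0.0
```

Emit:
send_rows:
  rows:
    - {"x": 0, "y": 0.01, "z": 0, "ax": 0, "ay": 0, "az": 0, "jaw": -1}
    - {"x": 0, "y": 0.02, "z": 0, "ax": 0, "ay": 0, "az": 0, "jaw": -1}
    - {"x": 0, "y": 0.03, "z": 0, "ax": 0, "ay": 0, "az": 0, "jaw": -1}
    - {"x": 0, "y": 0.035, "z": 0, "ax": 0, "ay": 0, "az": 0, "jaw": -1}
    - {"x": 0, "y": 0.04, "z": 0, "ax": 0, "ay": 0, "az": 0, "jaw": -1}
    - {"x": 0, "y": 0.045, "z": 0, "ax": 0, "ay": 0, "az": 0, "jaw": -1}
    - {"x": 0, "y": 0.05, "z": 0, "ax": 0, "ay": 0, "az": 0, "jaw": -1}
    - {"x": 0, "y": 0.055, "z": 0, "ax": 0, "ay": 0, "az": 0, "jaw": -1}
    - {"x": 0, "y": 0.055, "z": 0, "ax": 0, "ay": 0, "az": 0, "jaw": -1}
    - {"x": 0, "y": 0.055, "z": 0, "ax": 0, "ay": 0, "az": 0, "jaw": -1}

```text
time: 7.65
tool_pos: [603.6, -50.8, 112.1]
tcp_rot: [3.142, -0.0, -0.372]
contact_force: [-0.3, 0.4, -0.2]
grip_width: 0.5
finger_force: 0.0
```

Emit:
send_rows:
  rows:
    - {"x": 0, "y": 0.003, "z": 0, "ax": 0, "ay": 0, "az": 0, "jaw": -1}
    - {"x": 0, "y": 0.006, "z": 0, "ax": 0, "ay": 0, "az": 0, "jaw": -1}
    - {"x": 0, "y": 0.009, "z": 0, "ax": 0, "ay": 0, "az": 0, "jaw": -1}
    - {"x": 0, "y": 0.012, "z": 0, "ax": 0, "ay": 0, "az": 0, "jaw": -1}
    - {"x": 0, "y": 0.015, "z": 0, "ax": 0, "ay": 0, "az": 0, "jaw": -1}
    - {"x": 0, "y": 0.018, "z": 0, "ax": 0, "ay": 0, "az": 0, "jaw": -1}
    - {"x": 0, "y": 0.02, "z": 0, "ax": 0, "ay": 0, "az": 0, "jaw": -1}
    - {"x": 0, "y": 0.022, "z": 0, "ax": 0, "ay": 0, "az": 0, "jaw": -1}
    - {"x": 0, "y": 0.024, "z": 0, "ax": 0, "ay": 0, "az": 0, "jaw": -1}
    - {"x": 0, "y": 0.025, "z": 0, "ax": 0, "ay": 0, "az": 0, "jaw": -1}

```text
time: 8.9
tool_pos: [601.8, -55.4, 112.1]
tcp_rot: [3.142, -0.0, -0.372]
contact_force: [0.2, 0.9, -0.1]
grip_width: 0.4
finger_force: 0.0
```

Run:
```python
from h import *
p,d=bot.capture("scene"); cv2.imwrite("pics/scene2.png",cv2.resize(p[130:280,140:320,::-1],None,fx=4,fy=4,interpolation=cv2.INTER_CUBIC))
o=bot.get_obs();print(o["tool_pos"],o["contact_force"],o["moment"])
```

```text
[601.77214788 -55.46561979 112.10800135] [-0.25310521  0.74104689  0.31825499] [0.0667781  0.03443756 0.02459895]
```

View pics/scene2.png

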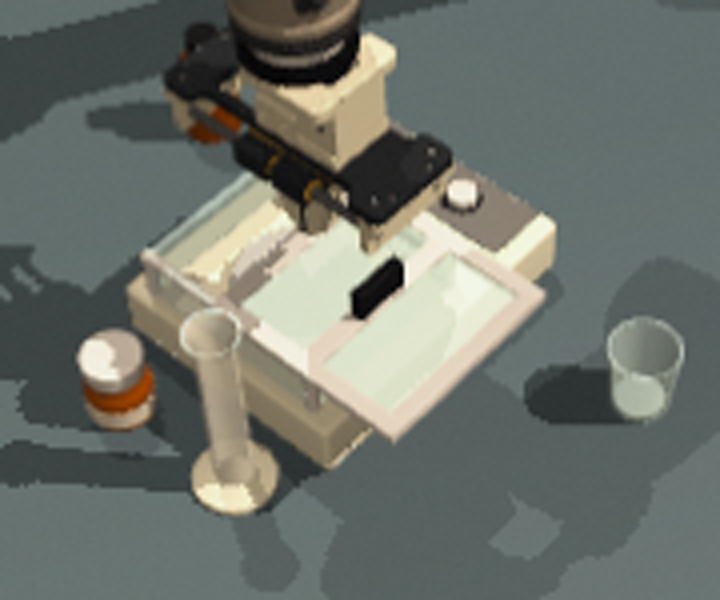

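The lid hasn't moved: the tab is still at crop (378,290), and the fingers at (315,215) have gone past it. I'll check where the fingertips really are.

Run:
```python
from h import *
m=bot.camera_model("scene"); f=lambda X:((proj(m,X)-[140,130])*4).round().tolist()
O=np.array([554.43,-60.26]);ex=np.array([.932,-.3627]);ey=np.array([.3627,.932])
b=lambda x,y,z:np.r_[O+x*ex+y*ey,z]
print("tcp now",f([[601.8,-55.4,112]]),"tcp before",f([[637,34,112.6]]))
print("tab expected open75 top/bottom, x ends",f([b(20.5,75,128),b(64.5,75,128),b(20.5,75,103),b(64.5,75,103)]))
print("keys",f([b(-95,32,65),b(-95,-32,65)]))
for n in("scene","top"):
    p,d=bot.capture(n);mm=bot.camera_model(n);u,v=np.meshgrid(np.arange(512),np.arange(384));ok=d.ravel()>0
    P=deproj(mm,np.c_[u.ravel(),v.ravel()][ok],d.ravel()[ok]);B=np.c_[(P[:,:2]-O)@ex,(P[:,:2]-O)@ey,P[:,2]];uv=np.c_[u.ravel(),v.ravel()][ok]
    s=(abs(B[:,0]-42)<60)&(abs(B[:,1]-25)<90)&(B[:,2]>107)&(B[:,2]<185)
    for lo in range(107,180,12):
        q=B[s&(B[:,2]>=lo)&(B[:,2]<lo+12)]
        if len(q)>3: print(n,lo,len(q),np.percentile(q[:,:2],[3,97],axis=0).round().tolist())
```

```text
tcp now [[318.0, 247.0]] tcp before [[423.0, 319.0]]
tab expected open75 top/bottom, x ends [[397.0, 252.0], [352.0, 291.0], [398.0, 276.0], [354.0, 315.0]]
keys [[461.0, 187.0], [396.0, 146.0]]
scene 107 43 [[22.0, 75.0], [87.0, 82.0]]
scene 119 66 [[24.0, 72.0], [64.0, 82.0]]
scene 131 8 [[32.0, 11.0], [54.0, 82.0]]
scene 143 24 [[40.0, 5.0], [56.0, 38.0]]
scene 155 38 [[44.0, 6.0], [56.0, 38.0]]
scene 167 14 [[34.0, 30.0], [55.0, 40.0]]
scene 179 4 [[35.0, 38.0], [55.0, 41.0]]
```

Run:
```python
from h import *
O=np.array([554.43,-60.26]);ex=np.array([.932,-.3627]);ey=np.array([.3627,.932])
p,d=bot.capture("scene");mm=bot.camera_model("scene")
u,v=np.meshgrid(np.arange(205,236),np.arange(170,196));P=deproj(mm,np.c_[u.ravel(),v.ravel()],d[170:196,205:236].ravel())
B=np.c_[(P[:,:2]-O)@ex,(P[:,:2]-O)@ey,P[:,2]].reshape(26,31,3)
for i in range(0,26): print(170+i," ".join("%d"%z for z in B[i,::2,2]))
for r,c in((178,219),(180,219),(182,219),(184,219),(186,219),(187,219),(188,219)): print(r,c,B[r-170,c-205].round())
cv2.imwrite("pics/fing.png",cv2.resize(p[150:210,180:260,::-1],None,fx=8,fy=8,interpolation=cv2.INTER_NEAREST))
```

```text
170 224 223 227 228 229 226 242 244 247 253 250 245 247 245 245 247
171 221 225 226 226 226 224 230 242 244 250 246 247 246 246 246 246
172 217 223 225 223 226 228 226 237 241 245 242 246 246 245 245 244
173 213 211 225 226 227 227 225 226 240 244 245 244 249 244 246 247
174 208 208 217 226 228 226 229 221 214 236 245 245 244 243 248 246
175 80 71 217 223 226 226 225 221 209 229 240 247 248 246 245 245
176 74 67 210 220 223 224 224 220 212 203 237 242 245 248 246 246
177 68 67 210 211 218 222 220 220 203 202 175 244 244 243 249 247
178 67 64 54 209 213 220 217 216 219 175 170 242 246 246 247 248
179 62 57 51 164 209 216 215 216 219 218 167 246 244 244 246 245
180 59 55 51 158 162 212 207 180 217 221 218 242 246 246 246 247
181 55 54 55 151 163 207 173 178 214 219 222 241 243 245 245 244
182 55 59 53 148 153 155 169 169 166 217 221 236 243 244 246 247
183 59 56 54 56 152 154 163 168 171 156 219 219 238 243 244 243
184 57 55 53 57 150 151 157 163 161 156 104 218 221 238 243 243
185 48 52 54 54 143 144 152 161 158 152 97 215 220 235 239 236
186 55 54 53 64 66 143 149 158 152 98 103 100 217 233 234 231
187 54 55 67 68 65 140 144 153 103 103 102 100 103 225 233 224
188 59 64 69 65 67 98 143 147 98 98 101 101 103 226 229 215
189 67 68 69 65 103 100 103 101 98 105 102 98 100 220 216 212
190 68 65 66 104 100 104 102 99 99 98 102 100 100 216 215 205
191 61 67 64 103 101 102 102 99 101 99 100 99 100 210 212 203
192 64 68 103 105 103 103 99 101 99 102 98 100 99 207 207 100
193 68 65 101 102 102 103 97 99 101 98 102 105 103 100 101 102
194 68 102 100 105 102 98 100 98 100 100 98 100 1087 100 102 99
195 104 101 103 105 99 103 103 97 101 100 101 101 97 102 104 101
178 219 [ 71.  56. 217.]
180 219 [ 54.  37. 181.]
182 219 [ 52.  34. 169.]
184 219 [ 53.  35. 164.]
186 219 [ 55.  36. 158.]
187 219 [ 55.  36. 154.]
188 219 [ 54.  34. 148.]
```

View pics/fing.png

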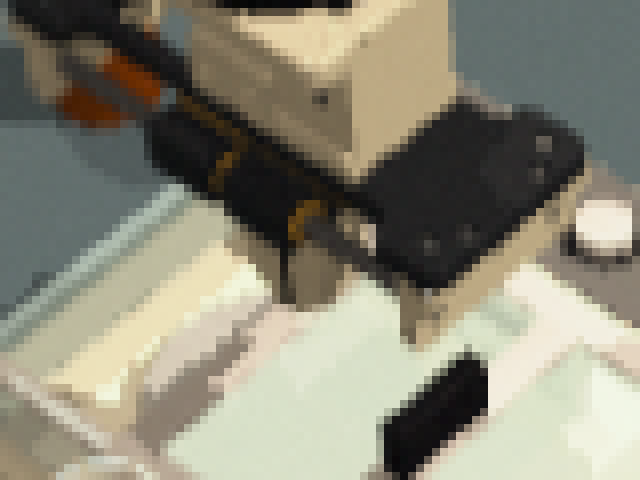

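The fingertips are really at about z = 140 while the TCP reads 112. The whole gripper sits about 28 mm higher than reported, with no sideways error. The fingers therefore passed over the tab without touching it. I'll go back the same way, lower by 28 mm and check again.

Emit:
send_rows:
  rows:
    - {"x": 0, "y": -0.1, "z": -0.02, "ax": 0, "ay": 0, "az": 0, "jaw": -1}
    - {"x": 0, "y": -0.25, "z": -0.02, "ax": 0, "ay": 0, "az": 0, "jaw": -1}
    - {"x": 0, "y": -0.4, "z": -0.02, "ax": 0, "ay": 0, "az": 0, "jaw": -1}
    - {"x": 0, "y": -0.48, "z": -0.02, "ax": 0, "ay": 0, "az": 0, "jaw": -1}
    - {"x": 0, "y": -0.48, "z": 0.02, "ax": 0, "ay": 0, "az": 0, "jaw": -1}
    - {"x": 0, "y": -0.48, "z": 0.06, "ax": 0, "ay": 0, "az": 0, "jaw": -1}
    - {"x": 0, "y": -0.48, "z": 0.09, "ax": 0, "ay": 0, "az": 0, "jaw": -1}
    - {"x": 0, "y": -0.48, "z": 0.11, "ax": 0, "ay": 0, "az": 0, "jaw": -1}
    - {"x": 0, "y": -0.48, "z": 0.13, "ax": 0, "ay": 0, "az": 0, "jaw": -1}
    - {"x": 0, "y": -0.48, "z": 0.13, "ax": 0, "ay": 0, "az": 0, "jaw": -1}

```text
time: 10.35
tool_pos: [636.6, 33.8, 85.9]
tcp_rot: [3.141, 0.0, -0.373]
contact_force: [-0.3, -0.2, 0.1]
grip_width: 0.4
finger_force: 0.0
```

Run:
```python
from h import *
O=np.array([554.43,-60.26]);ex=np.array([.932,-.3627]);ey=np.array([.3627,.932])
o=bot.get_obs();print(o["tool_pos"],o["contact_force"])
p,d=bot.capture("scene");mm=bot.camera_model("scene");t=o["tool_pos"]
c=proj(mm,[[t[0],t[1],115]])[0].astype(int);print(c)
a,b=c-[14,12];u,v=np.meshgrid(np.arange(a,a+28),np.arange(b,b+22));P=deproj(mm,np.c_[u.ravel(),v.ravel()],d[b:b+22,a:a+28].ravel()).reshape(22,28,3)
print(a,b)
for i in range(22): print(b+i," ".join("%d"%z for z in P[i,::2,2]))
cv2.imwrite("pics/fing2.png",cv2.resize(p[160:220,200:290,::-1],None,fx=8,fy=8,interpolation=cv2.INTER_NEAREST))
```

```text
[636.56866976  33.81127081  85.85325325] [-0.33154117 -0.20066637  0.10686826]
[245 209]
231 197
197 186 1087 193 201 198 199 198 197 214 219 219 222 220 219
198 181 187 188 202 200 199 200 200 201 214 220 220 218 221
199 128 183 185 194 200 201 201 202 198 210 215 222 222 220
200 126 123 180 193 194 200 200 202 198 193 212 214 218 219
201 128 125 121 184 192 201 199 204 196 191 184 210 217 216
202 126 124 116 185 188 195 200 199 196 184 180 148 213 218
203 125 116 113 101 186 188 197 195 194 195 177 100 211 213
204 124 111 108 104 137 186 192 197 189 193 192 98 100 221
205 117 110 105 101 135 182 190 190 186 195 194 103 99 218
206 110 106 102 98 127 134 184 185 149 191 194 195 101 219
207 110 103 100 101 122 132 134 141 145 143 193 192 196 219
208 108 102 102 100 121 125 133 139 145 137 132 192 195 214
209 102 98 102 101 103 122 127 133 138 130 124 190 192 209
210 103 101 98 102 99 118 121 126 133 128 100 100 193 192
211 97 102 98 100 102 111 115 127 131 100 99 101 100 192
212 103 98 99 101 101 104 111 119 128 102 100 101 102 100
213 98 99 98 101 102 102 98 100 103 99 103 99 101 102
214 99 99 99 97 101 101 99 101 99 104 99 101 100 101
215 99 97 98 101 97 95 99 99 102 99 99 101 102 102
216 100 100 102 103 99 99 101 101 99 98 99 102 105 104
217 100 101 100 99 100 100 96 101 99 98 99 99 102 103
218 100 100 98 101 101 99 102 98 100 101 99 102 99 101
```

View pics/fing2.png

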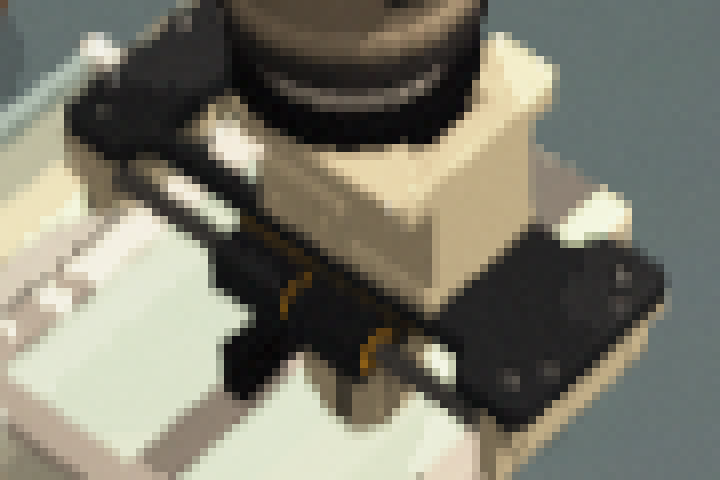

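The fingertips are now at z of about 112 beside the tab (tab at (260,350) in this crop, fingers at (360,390)). I'll push again and check the force after the first call.

Emit:
send_rows:
  rows:
    - {"x": 0, "y": 0.03, "z": 0, "ax": 0, "ay": 0, "az": 0, "jaw": -1}
    - {"x": 0, "y": 0.06, "z": 0, "ax": 0, "ay": 0, "az": 0, "jaw": -1}
    - {"x": 0, "y": 0.08, "z": 0, "ax": 0, "ay": 0, "az": 0, "jaw": -1}
    - {"x": 0, "y": 0.1, "z": 0, "ax": 0, "ay": 0, "az": 0, "jaw": -1}
    - {"x": 0, "y": 0.12, "z": 0, "ax": 0, "ay": 0, "az": 0, "jaw": -1}
    - {"x": 0, "y": 0.15, "z": 0, "ax": 0, "ay": 0, "az": 0, "jaw": -1}
    - {"x": 0, "y": 0.18, "z": 0, "ax": 0, "ay": 0, "az": 0, "jaw": -1}
    - {"x": 0, "y": 0.21, "z": 0, "ax": 0, "ay": 0, "az": 0, "jaw": -1}
    - {"x": 0, "y": 0.24, "z": 0, "ax": 0, "ay": 0, "az": 0, "jaw": -1}
    - {"x": 0, "y": 0.27, "z": 0, "ax": 0, "ay": 0, "az": 0, "jaw": -1}

```text
time: 11.65
tool_pos: [617.1, -16.8, 86.2]
tcp_rot: [3.142, -0.0, -0.372]
contact_force: [0.7, 1.5, 1.1]
grip_width: 0.2
finger_force: 0.7
```

Run:
```python
from meas import *
o=bot.get_obs();print(o["tool_pos"],o["contact_force"])
O=np.array([554.43,-60.26]);ex=np.array([.932,-.3627]);ey=np.array([.3627,.932])
p,d=bot.capture("scene");mm=bot.camera_model("scene");u,v=np.meshgrid(np.arange(180,300),np.arange(150,260))
P=deproj(mm,np.c_[u.ravel(),v.ravel()],d[150:260,180:300].ravel());B=np.c_[(P[:,:2]-O)@ex,(P[:,:2]-O)@ey,P[:,2]]
dark=p[150:260,180:300].max(2).ravel()<60
q=B[dark&(B[:,2]>108)&(B[:,2]<130)&(abs(B[:,0]-42)<30)];print(len(q),np.percentile(q,[5,50,95],axis=0).round(1).tolist())
q=B[(abs(B[:,2]-101)<5)&(abs(B[:,0]-42)<70)];print("lid max y",np.percentile(q[:,1],[99,99.8]))
```

```text
[617.0504964  -16.75988216  86.18468058] [0.68293171 1.47061274 1.10854396]
37 [[52.1, 37.5, 109.9], [58.9, 43.7, 120.7], [65.2, 60.4, 127.1]]
lid max y [123.12341181 123.77894495]
```

The lid is moving, with about 1.5 N on the tool. I'll keep going to the stop.

Emit:
send_rows:
  rows:
    - {"x": 0, "y": 0.03, "z": 0, "ax": 0, "ay": 0, "az": 0, "jaw": -1}
    - {"x": 0, "y": 0.06, "z": 0, "ax": 0, "ay": 0, "az": 0, "jaw": -1}
    - {"x": 0, "y": 0.09, "z": 0, "ax": 0, "ay": 0, "az": 0, "jaw": -1}
    - {"x": 0, "y": 0.12, "z": 0, "ax": 0, "ay": 0, "az": 0, "jaw": -1}
    - {"x": 0, "y": 0.14, "z": 0, "ax": 0, "ay": 0, "az": 0, "jaw": -1}
    - {"x": 0, "y": 0.155, "z": 0, "ax": 0, "ay": 0, "az": 0, "jaw": -1}
    - {"x": 0, "y": 0.165, "z": 0, "ax": 0, "ay": 0, "az": 0, "jaw": -1}
    - {"x": 0, "y": 0.175, "z": 0, "ax": 0, "ay": 0, "az": 0, "jaw": -1}
    - {"x": 0, "y": 0.18, "z": 0, "ax": 0, "ay": 0, "az": 0, "jaw": -1}
    - {"x": 0, "y": 0.185, "z": 0, "ax": 0, "ay": 0, "az": 0, "jaw": -1}

```text
time: 12.95
tool_pos: [603.6, -50.8, 86.1]
tcp_rot: [3.142, -0.0, -0.372]
contact_force: [1.1, 1.2, -0.0]
grip_width: 0.5
finger_force: 0.6
```

Emit:
send_rows:
  rows:
    - {"x": 0, "y": 0.003, "z": 0, "ax": 0, "ay": 0, "az": 0, "jaw": -1}
    - {"x": 0, "y": 0.006, "z": 0, "ax": 0, "ay": 0, "az": 0, "jaw": -1}
    - {"x": 0, "y": 0.009, "z": 0, "ax": 0, "ay": 0, "az": 0, "jaw": -1}
    - {"x": 0, "y": 0.012, "z": 0, "ax": 0, "ay": 0, "az": 0, "jaw": -1}
    - {"x": 0, "y": 0.015, "z": 0, "ax": 0, "ay": 0, "az": 0, "jaw": -1}
    - {"x": 0, "y": 0.017, "z": 0, "ax": 0, "ay": 0, "az": 0, "jaw": -1}
    - {"x": 0, "y": 0.019, "z": 0, "ax": 0, "ay": 0, "az": 0, "jaw": -1}
    - {"x": 0, "y": 0.021, "z": 0, "ax": 0, "ay": 0, "az": 0, "jaw": -1}
    - {"x": 0, "y": 0.021, "z": 0, "ax": 0, "ay": 0, "az": 0, "jaw": -1}
    - {"x": 0, "y": 0.021, "z": 0, "ax": 0, "ay": 0, "az": 0, "jaw": -1}

```text
time: 14.2
tool_pos: [602.4, -53.8, 86.1]
tcp_rot: [-3.14, -0.0, -0.372]
contact_force: [2.9, 5.2, 0.2]
grip_width: 0.5
finger_force: 2.9
```

Emit:
send_rows:
  rows:
    - {"x": 0, "y": 0.002, "z": 0, "ax": 0, "ay": 0, "az": 0, "jaw": -1}
    - {"x": 0, "y": 0.004, "z": 0, "ax": 0, "ay": 0, "az": 0, "jaw": -1}
    - {"x": 0, "y": 0.006, "z": 0, "ax": 0, "ay": 0, "az": 0, "jaw": -1}
    - {"x": 0, "y": 0.008, "z": 0, "ax": 0, "ay": 0, "az": 0, "jaw": -1}
    - {"x": 0, "y": 0.01, "z": 0, "ax": 0, "ay": 0, "az": 0, "jaw": -1}
    - {"x": 0, "y": 0.01, "z": 0, "ax": 0, "ay": 0, "az": 0, "jaw": -1}
    - {"x": 0, "y": 0.01, "z": 0, "ax": 0, "ay": 0, "az": 0, "jaw": -1}
    - {"x": 0, "y": 0.01, "z": 0, "ax": 0, "ay": 0, "az": 0, "jaw": -1}
    - {"x": 0, "y": 0.01, "z": 0, "ax": 0, "ay": 0, "az": 0, "jaw": -1}
    - {"x": 0, "y": 0.01, "z": 0, "ax": 0, "ay": 0, "az": 0, "jaw": -1}

```text
time: 15.45
tool_pos: [602.5, -53.9, 86.2]
tcp_rot: [-3.137, -0.001, -0.372]
contact_force: [6.3, 11.2, -1.6]
grip_width: 0.6
finger_force: 6.4
```

The position no longer changes while the force climbs to 12 N, so the lid is at its stop. I'll back off, raise and go above the keys with the jaw at about 45 mm.

Emit:
send_rows:
  rows:
    - {"x": 0, "y": -0.03, "z": 0, "ax": 0, "ay": 0, "az": 0, "jaw": -1}
    - {"x": 0, "y": -0.06, "z": 0, "ax": 0, "ay": 0, "az": 0, "jaw": -1}
    - {"x": 0, "y": -0.06, "z": -0.1, "ax": 0, "ay": 0, "az": 0, "jaw": -1}
    - {"x": 0, "y": -0.06, "z": -0.25, "ax": 0, "ay": 0, "az": 0, "jaw": -1}
    - {"x": -0.15, "y": 0, "z": -0.25, "ax": 0, "ay": 0, "az": 0, "jaw": -0.02}
    - {"x": -0.35, "y": 0.05, "z": -0.25, "ax": 0, "ay": 0, "az": 0, "jaw": -0.02}
    - {"x": -0.55, "y": 0.1, "z": -0.25, "ax": 0, "ay": 0, "az": 0, "jaw": -0.02}
    - {"x": -0.685, "y": 0.105, "z": -0.25, "ax": 0, "ay": 0, "az": 0, "jaw": -0.02}
    - {"x": -0.685, "y": 0.105, "z": -0.25, "ax": 0, "ay": 0, "az": 0, "jaw": -0.02}
    - {"x": -0.685, "y": 0.105, "z": -0.25, "ax": 0, "ay": 0, "az": 0, "jaw": -0.02}

```text
time: 16.7
tool_pos: [467.2, -26.7, 136.4]
tcp_rot: [3.141, -0.001, -0.372]
contact_force: [0.5, 0.5, 0.6]
grip_width: 44.9
finger_force: 0.0
```

Run:
```python
from meas import *
o=bot.get_obs();t=o["tool_pos"];print(t,o["contact_force"],o["grip_width"],o["tcp_rot"])
O=np.array([554.43,-60.26]);ex=np.array([.932,-.3627]);ey=np.array([.3627,.932])
print("tcp bal",(t[:2]-O)@ex,(t[:2]-O)@ey)
p,d=bot.capture("scene");mm=bot.camera_model("scene");u,v=np.meshgrid(np.arange(180,300),np.arange(110,260))
P=deproj(mm,np.c_[u.ravel(),v.ravel()],d[110:260,180:300].ravel());B=np.c_[(P[:,:2]-O)@ex,(P[:,:2]-O)@ey,P[:,2]]
dark=p[110:260,180:300].max(2).ravel()<60
q=B[dark&(B[:,2]>108)&(B[:,2]<130)&(abs(B[:,0]-42)<30)&(abs(B[:,1])<60)];print("tab",len(q),np.percentile(q,[5,50,95],axis=0).round(1).tolist())
q=B[(abs(B[:,2]-101)<5)&(abs(B[:,0]-42)<70)];print("lid max y",np.percentile(q[:,1],[99,99.8]))
cv2.imwrite("pics/keys.png",cv2.resize(p[110:220,170:300,::-1],None,fx=5,fy=5,interpolation=cv2.INTER_CUBIC))
```

```text
[467.17651682 -26.71343218 136.44037149] [0.53767843 0.49755176 0.62532471] 44.94294210312426 [ 3.14145879e+00 -1.48146151e-03 -3.72459839e-01]
tcp bal -93.48758647241125 -0.38143714277639623
tab 77 [[26.1, -0.0, 110.2], [46.9, 4.5, 121.4], [65.1, 6.6, 128.5]]
lid max y [83.18780117 83.91740244]
```

View pics/keys.png

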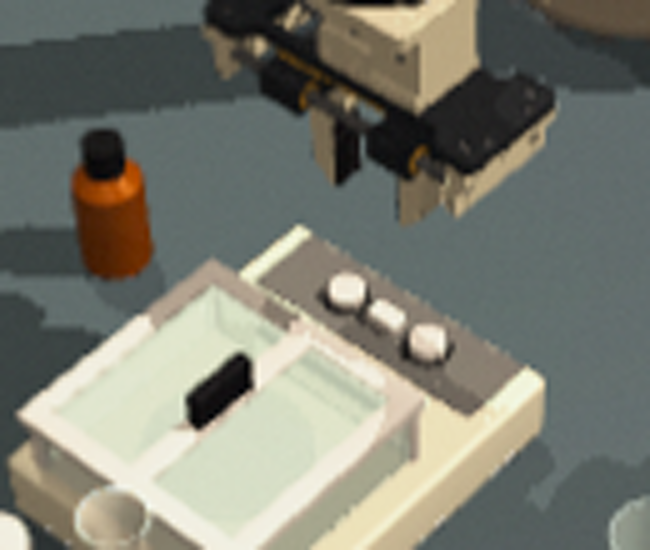

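The lid is flush and the fingers are above the keys (keys at (347,290) and (428,343) in this crop). I'll check the finger y-extents and tip height from depth.

Run:
```python
from meas import *
O=np.array([554.43,-60.26]);ex=np.array([.932,-.3627]);ey=np.array([.3627,.932])
for n in("scene",):
    p,d=bot.capture(n);mm=bot.camera_model(n);u,v=np.meshgrid(np.arange(220,275),np.arange(125,165))
    P=deproj(mm,np.c_[u.ravel(),v.ravel()],d[125:165,220:275].ravel());B=np.c_[(P[:,:2]-O)@ex,(P[:,:2]-O)@ey,P[:,2]]
    for s in(-1,1):
        q=B[(B[:,2]>140)&(B[:,2]<200)&(abs(B[:,0]+90)<25)&(B[:,1]*s>5)&(B[:,1]*s<60)]
        print(s,len(q),"zmin",np.sort(q[:,2])[:6].round(),"y",np.percentile(q[:,1],[3,97]).round(1),"x",np.percentile(q[:,0],[3,97]).round(1))
        for lo in(155,165,175,185):
            w=q[(q[:,2]>=lo)&(q[:,2]<lo+10)]
            if len(w)>2: print("  ",lo,len(w),w.min(0).round(1),w.max(0).round(1))
```

```text
-1 83 zmin [161. 161. 163. 163. 166. 166.] y [-40.3 -22.7] x [-100.1  -79.7]
   155 4 [-100.1  -27.8  160.7] [-82.1 -25.  162.9]
   165 18 [-99.7 -33.9 165.9] [-80.4 -22.7 173.6]
   175 27 [-101.6  -38.7  175.3] [-79.4 -22.7 184.4]
   185 27 [-100.6  -41.7  185.1] [-77.2 -23.5 195. ]
1 61 zmin [164. 165. 170. 171. 172. 172.] y [24.4 39.5] x [-100.3  -79.6]
   165 8 [-100.1   23.1  170.1] [-79.6  36.7 174.9]
   175 19 [-101.3   26.6  175.6] [-79.4  40.  183.3]
   185 25 [-101.8   23.6  185.1] [-80.2  39.6 195. ]
```

The fingers need about 2.5 mm more towards -x and about 1 mm towards +y. I'll widen the jaw slightly and descend to about 14 mm above the keys.

Emit:
send_rows:
  rows:
    - {"x": -0.012, "y": -0.005, "z": 0, "ax": 0, "ay": 0, "az": 0, "jaw": 0.06}
    - {"x": -0.012, "y": -0.005, "z": 0.08, "ax": 0, "ay": 0, "az": 0, "jaw": 0.06}
    - {"x": -0.012, "y": -0.005, "z": 0.16, "ax": 0, "ay": 0, "az": 0, "jaw": 0.06}
    - {"x": -0.012, "y": -0.005, "z": 0.24, "ax": 0, "ay": 0, "az": 0, "jaw": 0.06}
    - {"x": -0.012, "y": -0.005, "z": 0.31, "ax": 0, "ay": 0, "az": 0, "jaw": 0.06}
    - {"x": -0.012, "y": -0.005, "z": 0.36, "ax": 0, "ay": 0, "az": 0, "jaw": 0.06}
    - {"x": -0.012, "y": -0.005, "z": 0.4, "ax": 0, "ay": 0, "az": 0, "jaw": 0.06}
    - {"x": -0.012, "y": -0.005, "z": 0.42, "ax": 0, "ay": 0, "az": 0, "jaw": 0.06}
    - {"x": -0.012, "y": -0.005, "z": 0.42, "ax": 0, "ay": 0, "az": 0, "jaw": 0.06}
    - {"x": -0.012, "y": -0.005, "z": 0.42, "ax": 0, "ay": 0, "az": 0, "jaw": 0.06}

```text
time: 18.05
tool_pos: [464.5, -24.5, 52.4]
tcp_rot: [-3.142, -0.001, -0.372]
contact_force: [-0.8, 0.5, -0.3]
grip_width: 48.4
finger_force: 0.0
```

Run:
```python
from meas import *
o=bot.get_obs();print(o["tool_pos"],o["contact_force"],o["grip_width"])
p,d=bot.capture("scene")
cv2.imwrite("pics/keys2.png",cv2.resize(p[130:200,210:290,::-1],None,fx=8,fy=8,interpolation=cv2.INTER_CUBIC))
```

```text
[464.51035827 -24.53100227  52.42656267] [-0.81815152  0.4777041  -0.3111746 ] 48.4116143193563
```

View pics/keys2.png

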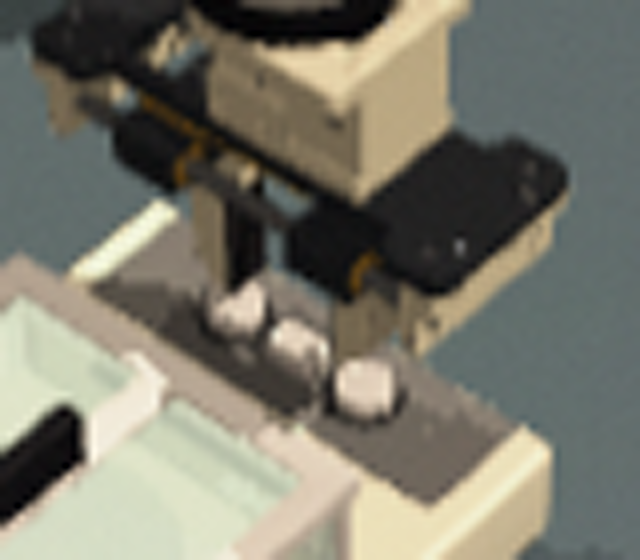

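Each tip hangs over its round key ((230,280) over (237,305), and (365,350) over (365,387)), and the tare key lies free between them. I'll press down slowly.

Emit:
send_rows:
  rows:
    - {"x": 0, "y": 0, "z": 0.02, "ax": 0, "ay": 0, "az": 0, "jaw": 0.06}
    - {"x": 0, "y": 0, "z": 0.035, "ax": 0, "ay": 0, "az": 0, "jaw": 0.06}
    - {"x": 0, "y": 0, "z": 0.05, "ax": 0, "ay": 0, "az": 0, "jaw": 0.06}
    - {"x": 0, "y": 0, "z": 0.06, "ax": 0, "ay": 0, "az": 0, "jaw": 0.06}
    - {"x": 0, "y": 0, "z": 0.065, "ax": 0, "ay": 0, "az": 0, "jaw": 0.06}
    - {"x": 0, "y": 0, "z": 0.07, "ax": 0, "ay": 0, "az": 0, "jaw": 0.06}
    - {"x": 0, "y": 0, "z": 0.075, "ax": 0, "ay": 0, "az": 0, "jaw": 0.06}
    - {"x": 0, "y": 0, "z": 0.08, "ax": 0, "ay": 0, "az": 0, "jaw": 0.06}
    - {"x": 0, "y": 0, "z": 0.085, "ax": 0, "ay": 0, "az": 0, "jaw": 0.06}
    - {"x": 0, "y": 0, "z": 0.09, "ax": 0, "ay": 0, "az": 0, "jaw": 0.06}

```text
time: 19.35
tool_pos: [464.2, -24.5, 34.3]
tcp_rot: [3.141, -0.0, -0.372]
contact_force: [-2.6, 0.9, 6.9]
grip_width: 48.7
finger_force: 3.5
```

Fz is 6.9 N, so both keys are nearly down. I'll press to the stop and hold.

Emit:
send_rows:
  rows:
    - {"x": 0, "y": 0, "z": 0.005, "ax": 0, "ay": 0, "az": 0, "jaw": 0.06}
    - {"x": 0, "y": 0, "z": 0.01, "ax": 0, "ay": 0, "az": 0, "jaw": 0.06}
    - {"x": 0, "y": 0, "z": 0.015, "ax": 0, "ay": 0, "az": 0, "jaw": 0.06}
    - {"x": 0, "y": 0, "z": 0.02, "ax": 0, "ay": 0, "az": 0, "jaw": 0.06}
    - {"x": 0, "y": 0, "z": 0.02, "ax": 0, "ay": 0, "az": 0, "jaw": 0.06}
    - {"x": 0, "y": 0, "z": 0.02, "ax": 0, "ay": 0, "az": 0, "jaw": 0.06}
    - {"x": 0, "y": 0, "z": 0.02, "ax": 0, "ay": 0, "az": 0, "jaw": 0.06}
    - {"x": 0, "y": 0, "z": 0.02, "ax": 0, "ay": 0, "az": 0, "jaw": 0.06}
    - {"x": 0, "y": 0, "z": 0.02, "ax": 0, "ay": 0, "az": 0, "jaw": 0.06}
    - {"x": 0, "y": 0, "z": 0.02, "ax": 0, "ay": 0, "az": 0, "jaw": 0.06}

```text
time: 20.6
tool_pos: [464.4, -24.5, 33.2]
tcp_rot: [3.142, -0.002, -0.372]
contact_force: [-11.8, 1.4, 39.0]
grip_width: 48.9
finger_force: 19.6
```

Run:
```python
from meas import *
o=bot.get_obs();print(o["tool_pos"],o["contact_force"],o["moment"])
p,d=bot.capture("scene")
cv2.imwrite("pics/keys3.png",cv2.resize(p[130:200,210:290,::-1],None,fx=8,fy=8,interpolation=cv2.INTER_CUBIC))
```

```text
[464.35529164 -24.5065769   33.15112968] [-11.80172975   1.42703348  39.02292968] [ 0.36343491  2.13795625 -0.01268957]
```

View pics/keys3.png

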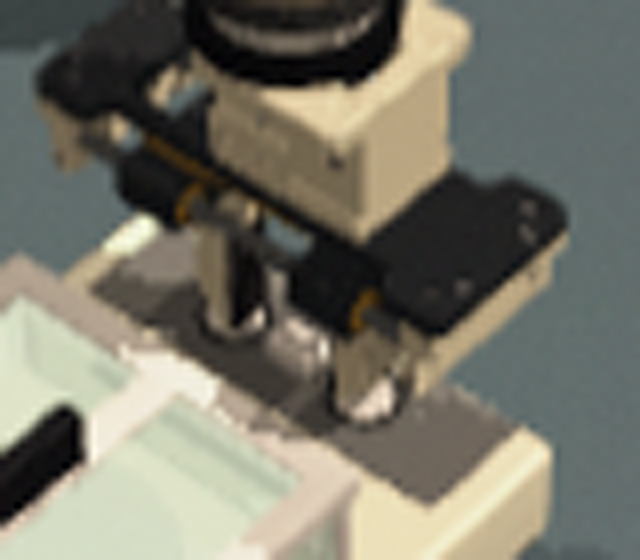

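Both keys are bottomed, with Fz at 39 N and the moments balanced, and the tare key is still standing between them. I'll ease the force a little and hold for more than 2 s.

Emit:
send_rows:
  rows:
    - {"x": 0, "y": 0, "z": -0.004, "ax": 0, "ay": 0, "az": 0, "jaw": 0.06}
    - {"x": 0, "y": 0, "z": -0.008, "ax": 0, "ay": 0, "az": 0, "jaw": 0.06}
    - {"x": 0, "y": 0, "z": -0.008, "ax": 0, "ay": 0, "az": 0, "jaw": 0.06}
    - {"x": 0, "y": 0, "z": -0.008, "ax": 0, "ay": 0, "az": 0, "jaw": 0.06}
    - {"x": 0, "y": 0, "z": -0.008, "ax": 0, "ay": 0, "az": 0, "jaw": 0.06}
    - {"x": 0, "y": 0, "z": -0.008, "ax": 0, "ay": 0, "az": 0, "jaw": 0.06}
    - {"x": 0, "y": 0, "z": -0.008, "ax": 0, "ay": 0, "az": 0, "jaw": 0.06}
    - {"x": 0, "y": 0, "z": -0.008, "ax": 0, "ay": 0, "az": 0, "jaw": 0.06}
    - {"x": 0, "y": 0, "z": -0.008, "ax": 0, "ay": 0, "az": 0, "jaw": 0.06}
    - {"x": 0, "y": 0, "z": -0.008, "ax": 0, "ay": 0, "az": 0, "jaw": 0.06}

```text
time: 21.9
tool_pos: [464.3, -24.5, 33.4]
tcp_rot: [3.142, -0.001, -0.372]
contact_force: [-8.1, 1.1, 23.1]
grip_width: 48.5
finger_force: 11.7
```

Emit:
send_rows:
  rows:
    - {"x": 0, "y": 0, "z": 0, "ax": 0, "ay": 0, "az": 0, "jaw": 0.06}
    - {"x": 0, "y": 0, "z": 0, "ax": 0, "ay": 0, "az": 0, "jaw": 0.06}
    - {"x": 0, "y": 0, "z": 0, "ax": 0, "ay": 0, "az": 0, "jaw": 0.06}
    - {"x": 0, "y": 0, "z": 0, "ax": 0, "ay": 0, "az": 0, "jaw": 0.06}
    - {"x": 0, "y": 0, "z": 0, "ax": 0, "ay": 0, "az": 0, "jaw": 0.06}
    - {"x": 0, "y": 0, "z": 0, "ax": 0, "ay": 0, "az": 0, "jaw": 0.06}
    - {"x": 0, "y": 0, "z": 0, "ax": 0, "ay": 0, "az": 0, "jaw": 0.06}
    - {"x": 0, "y": 0, "z": 0, "ax": 0, "ay": 0, "az": 0, "jaw": 0.06}
    - {"x": 0, "y": 0, "z": 0, "ax": 0, "ay": 0, "az": 0, "jaw": 0.06}
    - {"x": 0, "y": 0, "z": 0, "ax": 0, "ay": 0, "az": 0, "jaw": 0.06}

```text
time: 23.15
tool_pos: [464.3, -24.5, 33.4]
tcp_rot: [3.142, -0.001, -0.372]
contact_force: [-7.8, 1.2, 24.4]
grip_width: 48.3
finger_force: 11.7
```

Emit:
send_rows:
  rows:
    - {"x": 0, "y": 0, "z": 0, "ax": 0, "ay": 0, "az": 0, "jaw": 0.06}
    - {"x": 0, "y": 0, "z": 0, "ax": 0, "ay": 0, "az": 0, "jaw": 0.06}
    - {"x": 0, "y": 0, "z": -0.05, "ax": 0, "ay": 0, "az": 0, "jaw": 0.06}
    - {"x": 0, "y": 0, "z": -0.12, "ax": 0, "ay": 0, "az": 0, "jaw": 0.06}
    - {"x": 0, "y": 0, "z": -0.22, "ax": 0, "ay": 0, "az": 0, "jaw": 0.06}
    - {"x": 0, "y": 0, "z": -0.35, "ax": 0, "ay": 0, "az": 0, "jaw": 0.06}
    - {"x": 0, "y": 0, "z": -0.5, "ax": 0, "ay": 0, "az": 0, "jaw": 0.06}
    - {"x": 0, "y": 0, "z": -0.6, "ax": 0, "ay": 0, "az": 0, "jaw": 0.06}
    - {"x": 0, "y": 0, "z": -0.6, "ax": 0, "ay": 0, "az": 0, "jaw": 0.06}
    - {"x": 0, "y": 0, "z": -0.6, "ax": 0, "ay": 0, "az": 0, "jaw": 0.06}

```text
time: 24.4
tool_pos: [463.7, -24.3, 151.0]
tcp_rot: [3.141, 0.001, -0.372]
contact_force: [-0.2, -0.8, 0.3]
grip_width: 48.7
finger_force: 0.0
```

Run:
```python
from meas import *
O=np.array([554.43,-60.26]);ex=np.array([.932,-.3627]);ey=np.array([.3627,.932])
o=bot.get_obs();print(o["time"],o["tool_pos"],o["contact_force"])
p,d=bot.capture("scene");mm=bot.camera_model("scene");z=np.load("scene0.npz");print("lid")
u,v=np.meshgrid(np.arange(180,300),np.arange(150,260))
P=deproj(mm,np.c_[u.ravel(),v.ravel()],d[150:260,180:300].ravel());B=np.c_[(P[:,:2]-O)@ex,(P[:,:2]-O)@ey,P[:,2]]
q=B[(abs(B[:,2]-101)<5)&(abs(B[:,0]-42)<70)];print("lid max y",np.percentile(q[:,1],[99,99.8]))
for n,(a,b) in dict(bottle=(193,151),beaker=(301,222),cyl=(197,235),jar=(169,225)).items():
    s=np.s_[b-14:b+14,a-10:a+10];print(n,"pic change",np.abs(p[s].astype(int)-z["p"][s]).mean().round(1))
for s in((239,167),(255,177)):
    c=blob(p.min(2)>140,s,6);print(c[0],c[1][4])
cv2.imwrite("pics/end.png",p[100:300,110:350,::-1])
```

```text
24.4 [463.74439082 -24.34625881 150.97494353] [-0.16818049 -0.75907889  0.34938265]
lid
lid max y [83.20039444 84.13028865]
bottle pic change 4.7
beaker pic change 5.0
cyl pic change 7.0
jar pic change 3.3
[238.95 167.2 ] 40
[255.28947368 177.39473684] 38
```

View pics/end.png

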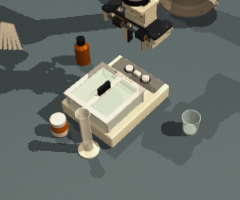

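The final picture shows the lid shut, both keys back up at (239,167) and (255,177), and the glassware standing in place. Nothing is touching the robot, so I'll hand in.

```bash
python3 -c "
from plant import bot
print(bot.close_job())"
```

```text
the job is handed in; nothing more can be done
None
```

I pushed the lid to its stop by its tab, then pressed both round keys fully down together for about 3 s and let go. I did not touch the oblong key, the glassware and bottles are still standing where they were, and I handed the job in at about 24.5 s with the arm clear of everything.

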